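# Close the box and present its lock, open, at the hasp

## Task

First swing the lid of the green steel box fully shut. Then unlock the dial padlock lying in its grey cradle: turn the dial click by click until its white line stands at the red mark, and pull the shackle all the way out. Finally lift the open lock out of the cradle and finish while still holding it in the gripper, with the bow of its open shackle about 10 cm straight above the staple on the front of the closed box; leave the screwdriver, oil can and tin where they are.

Things in the scene. Friction and masses are not known exactly. Their poses are not given: they have to be found in the camera images.
- toolbox: low green steel box, 70 (x) x 152 (y) mm, 35 mm high when shut, fixed to the bench; origin at the centre of its underside, x from the front (hasp side, facing the robot) to the hinge side, y along the box, z up
- toolbox_lid (a joint): hinge of the box lid along the box's y: 0 shut, 1.9 wide open (value = angle of the lid above level, rad). A stiff hinge (0.25 N m): the lid stays where it is left and is pushed shut from behind and above its outer face
- lid_hinge (a point): middle of the lid's hinge line, 36 mm behind the box's centre and 27 mm above the bench
- lid_edge (a point): middle of the lid's free front edge, 70 mm from the hinge, on the outer (top) face of the lid, which lies 8 mm outside the hinge line; moves with the lid. The lid plate is 152 mm long along the box's y; a steel hasp plate 26 mm wide is fixed on the middle of its free edge and reaches 18 mm back on the outer face, standing 2 mm proud
- hasp (a point): tip of the steel wire staple on the middle of the box's front, 49 mm in front of the box's centre and 15 mm above the bench
- cradle: grey plastic cradle fixed on the bench, 75 (x) x 79 (y) mm, floor 12 mm high, with a rim all round that reaches 20 mm above the bench; origin at the centre of its underside
- lock: steel dial padlock, 0.37 kg or so, lying loose in the cradle with its dial up, x towards the shackle, 1.5 mm play round it. Body 56 (x) x 60 (y) x 24 (z) mm; origin at the centre of its underside, 12 mm above the bench
- dial (a joint): lock dial: angle (rad) of its white line from the red mark, counter-clockwise positive seen from above, about the lock's z; the red mark is on the lock body at its +x side. Range -1.6 to 2.7, a click every 0.524 rad (30 degrees; about 0.05 N m). Only at 0 (within about 0.12) is the shackle free; with the shackle out the dial is locked
- dial_grip (a point): on the dial's axis, 37 mm above the lock's underside (49 mm above the bench): where to grip. The black dial knob is 35 mm across (skirt 45 mm across, up to 5 mm above the body) and reaches 22 mm above the lock body's top, to 58 mm above the bench. The white line runs from the axis over the top and down the side of the knob
- shackle (a joint): how far the shackle is pulled out along the lock's x, m: 0 in, 0.015 fully out (the stop). It slides stiffly (2.5 N) and stays where it is left; it does not come off the lock
- bow (a point): middle of the shackle's crossbar, a round steel bar of 8 mm, along the lock's y, 24 mm above the bench, 66 mm from the lock's origin when in. The U is 50 mm wide outside, 34 mm inside, with 34 mm free between crossbar and lock body; moves with the shackle
- screwdriver: screwdriver with a brown handle, 200 mm, a bystander lying loose
- oil_can: small brown oil can with a spout, 95 mm high, a bystander standing loose
- tin: grey tin, 63 mm across and 60 mm high, a bystander standing loose

How it is judged:
By the outcome, as a careful person would: the job done as asked, in the order asked, and still so for the second after the job is handed in, while the arm keeps its last pose, push and grip.
It also fails if it takes over 67 s, if anything falls off the work surface, if the arm or the gripper's body presses on something with over 40 N, if the wrist force passes 120 N, or if a joint passes its speed limit or range.

## Robot

A 7-joint arm with a two-finger parallel gripper is mounted at the origin on a cart in front of the work surface, level with it; the furniture and walls round the work are solid. World frame = base frame: x ahead of the robot, y to its left, z up, the work surface at z = 0. Lengths are in m, angles in rad, forces in N, time in s.
With the tool pointing down it reaches from about 0.425 to 0.875 m from the base axis. Payload 9.9 kg.
Tool frame: the origin (TCP) lies between the finger pads; the fingertips stand 8 mm ahead of it and the grasp point (between the pads) lies 11 mm behind it; z points along the fingers, y is the direction in which the jaws open and shut (so a half turn about z gives the same grasp; the last joint's range is limited). The gripper opens to 85 mm and grips with 20 to 120 N. Pads are 22 mm wide; open, the fingers measure 114 mm over their backs; the gripper's body (76 mm by 85 mm) begins 54 mm behind the grasp point. The pads swing forward as they close: fully open they stand 13 mm farther back than shut.
Start: joints at [1.065, 0.576, 0.025, 1.437, -0.015, 1.129, -0.057], TCP at [0.276, -0.616, 0.239] pointing down, gripper open.
Joint ranges: [-2.76, 2.76], [-0.34, 2.15], [-1.52, 1.57], [0.19, 2.46], [-1.09, 4.23], [0.17, 1.99], [-2.82, 2.82]. Speed limits (rad/s): [2.22, 2.22, 3.01, 3.01, 3.14, 3.14, 3.14].

## Interface

Orientations are given as a unit quaternion [w, x, y, z].
In Python, from plant import env, get_image, camera_info, ticket gives the robot as it stands.
- The arm moves only by the shell command python3 -m inch 'ROWS' [FORCE]. ROWS is JSON, one flat list of numbers, 7 for each row, row after row: the opening, from 0 (shut) to 1 (fully open), then the shift along the world's x, y, z in m, then the turn, a rotation vector about the world's x, y, z in units of 6 degrees (1.0 is 6 degrees). In form: [hand, x, y, z, rx, ry, rz, hand, x, y, z, rx, ry, rz, ...]. A call has 1 to 8 rows; each row shifts and turns the commanded pose from where the row before left it; what a row does not reach is not made up. A row lasts 1/12 s, in which the tool goes at most 41.7 mm and 7.16 degrees, less where a joint would pass 70% of its speed; a pose out of reach is approached as far as the arm can. A call is refused whole if a number of a shift passes 0.0417 or a number of a turn 1, either way. A call with a gripper value outside its range is refused whole. The fingers move at their own pace and stop on an object; FORCE is the grip in N (left out, the last holds). Time passes only in rows, so rows that do not move let the fingers close. It gives the time, the measured TCP pose, the force and the opening at its end, in the units of the state.
- env.get_obs(): the state, without advancing time (a new reading comes with each control period).
- get_image(name): name is "scene" or "top"; returns the picture (384x512x3 uint8, red, green, blue); there is no depth.
- camera_info(name): a dict with "mtx" (3x3 intrinsics, pixels), "D" ([k1, k2, p1, p2, k3] as OpenCV has them; the pictures are not rectified), "eye" and "attitude" of the camera in the world. Camera axes: x right, y down, z forward; pixel columns grow to the right and rows downward; lengths in m; the calibration is good to about 2 mm. A picture is of the moment at which its call begins. camera_info takes no time and is no camera call.
- ticket.hand_in(): hands the job in, once; it reports no verdict.
The state is a dict: "time_s": time; "joints": joint angles; "joint_vel": joint speeds; "joint_efforts": joint torques, N m; "eef_pos": TCP position; "tool_rot": TCP orientation; "ft_force": force on the tool from outside, world axes, zero at the start; "ft_torque": the same for the moment, N m; "opening": finger opening in m.
Only numpy, scipy, OpenCV 4.12 (cv2) and the standard library are available. Lean on these libraries where they do the work, as an engineer would, in place of code of your own. Each camera call takes 0.05 s, during which the arm holds its last target. There are 200 camera calls.

## Working session

There is one attempt and no reset: what is moved stays moved. The work goes in short steps, Python scripts to look and compute and a shell command to move; the robot and the scene stay as the last step left them, time stands still between calls to the robot, and variables do not carry over. Pictures are saved under pics/ and viewed, about 8 in all and at most 12, crops included, and the job is handed in when it is done.

```bash
ls; mkdir -p pics; python3 - <<'E'
from plant import env,get_image,camera_info
import cv2
for n in("scene","top"):
    im=get_image(n); cv2.imwrite(f"pics/{n}0.png",im[:,:,::-1]); print(n,camera_info(n))
o=env.get_obs(); print(o)
E
```

```text
pics
scene {'mtx': array([[420.61882072,   0.        , 257.87428439],
       [  0.        , 420.61882072, 191.38307135],
       [  0.        ,   0.        ,   1.        ]]), 'D': array([-0.1578381,  0.       ,  0.       ,  0.       ,  0.       ]), 'eye': array([0.19428093, 0.66528029, 0.91004188]), 'attitude': array([ 0.10292765, -0.28629665,  0.90105208, -0.30910398])}
top {'mtx': array([[365.18320109,   0.        , 254.45278171],
       [  0.        , 365.18320109, 192.07150586],
       [  0.        ,   0.        ,   1.        ]]), 'D': array([-0.07730037,  0.        ,  0.        ,  0.        ,  0.        ]), 'eye': array([0.42097286, 0.13358582, 0.89848969]), 'attitude': array([-0.07843759,  0.71186896, -0.69345492,  0.07880608])}
{'time_s': 0.1, 'joints': array([ 1.06520531,  0.57643502,  0.02486766,  1.43782802, -0.01500717,
        1.1289988 , -0.05650178]), 'joint_vel': array([-0.00097228, -0.00131818,  0.00073269, -0.00096525, -0.00112619,
       -0.00022608, -0.00076297]), 'joint_efforts': array([ 6.58090634e-03, -7.67302179e+01,  2.25848570e+00, -2.86602974e+01,
        1.60007458e-02,  8.64028058e-03,  5.05783976e-05]), 'eef_pos': array([ 0.27617817, -0.61548099,  0.23853667]), 'tool_rot': array([-7.16262178e-04,  9.77842470e-01,  2.09340758e-01, -1.94277065e-04]), 'ft_force': array([-0.4589096 , -0.45748637, -0.14535134]), 'ft_torque': array([-0.00574324,  0.01864423, -0.01450842]), 'opening': 0.0852788541934989}
```

View pics/scene0.png

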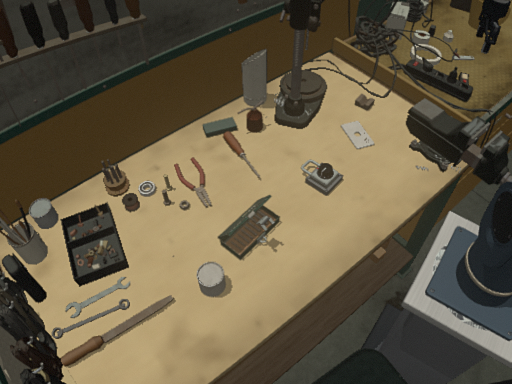

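View pics/top0.png

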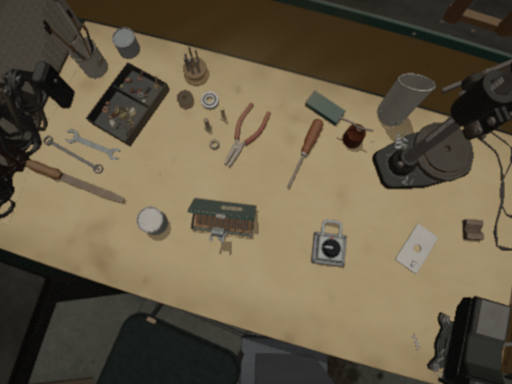

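The box is at top (224,218) with its lid open. The lock is at top (330,246) with the shackle pointing up in the image, away from the robot. I'll write helpers and view enlarged crops.

```bash
cat > h.py <<'E'
import numpy as np,cv2
from scipy.spatial.transform import Rotation as R
from plant import env,get_image,camera_info
def RQ(q): return R.from_quat(np.r_[q[1:],q[0]])
def proj(n,P):
    c=camera_info(n);A=RQ(c['attitude']).inv()
    r=A.as_matrix();t=-r@c['eye']
    return cv2.projectPoints(np.atleast_2d(np.array(P,float)),cv2.Rodrigues(r)[0],t,c['mtx'],c['D'])[0][:,0]
def ray(n,uv):
    c=camera_info(n);p=cv2.undistortPoints(np.array(uv,float).reshape(-1,1,2),c['mtx'],c['D'])[:,0]
    return c['eye'],RQ(c['attitude']).apply(np.c_[p,np.ones(len(p))])
def onz(n,uv,z):
    e,d=ray(n,uv);return e+d*((z-e[2])/d[:,2])[:,None]
def tri(ua,ub):
    (e,d),(f,g)=ray('scene',ua),ray('top',ub)
    out=[]
    for a,b in zip(d,g):
        a=a/np.linalg.norm(a);b=b/np.linalg.norm(b)
        s=np.linalg.lstsq(np.c_[a,-b],f-e,rcond=None)[0];p,q=e+s[0]*a,f+s[1]*b
        out.append(np.r_[(p+q)/2,np.linalg.norm(p-q)])
    return np.array(out)
def crop(im,x,y,w,h,k):
    return cv2.resize(im[y:y+h,x:x+w],None,fx=k,fy=k,interpolation=cv2.INTER_CUBIC)
E
python3 - <<'E'
from h import *
print(onz('top',[[224,218],[330,246]],0),onz('scene',[[250,235],[323,178]],0))
s=cv2.imread('pics/scene0.png');t=cv2.imread('pics/top0.png')
a=np.hstack([crop(s,215,190,80,60,5),crop(s,290,145,80,60,5)])
b=np.hstack([crop(t,180,190,80,60,5),crop(t,295,210,80,60,5)])
cv2.imwrite('pics/c1.png',np.vstack([a,b]))
E
```

```text
[[ 0.55652077  0.20970071  0.        ]
 [ 0.49379828 -0.05311608  0.        ]] [[ 5.47775578e-01  2.16181824e-01  0.00000000e+00]
 [ 4.90290976e-01 -5.48373970e-02  1.11022302e-16]]
```

View pics/c1.png

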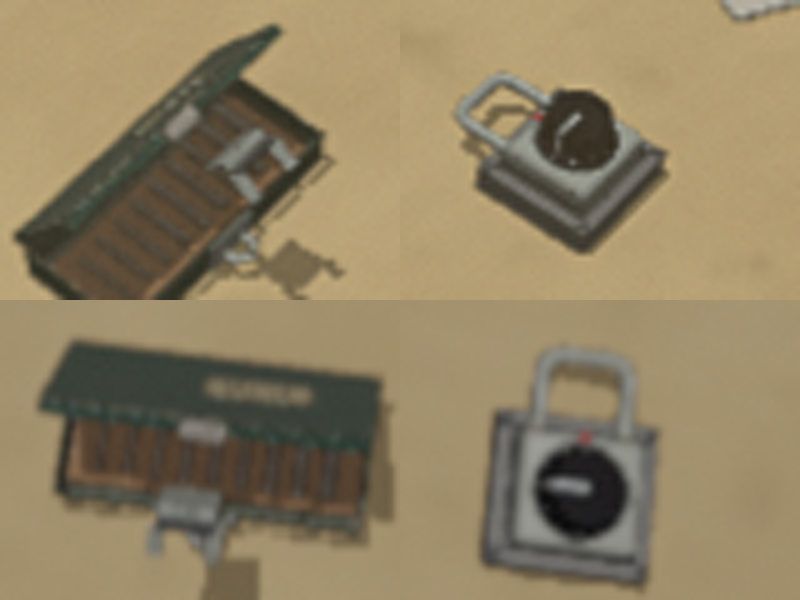

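```bash
python3 - <<'E'
from h import *
np.set_printoptions(precision=4,suppress=True)
S=lambda a,b:(215+a/5,190+b/5); T=lambda a,b:(180+a/5,190+(b-300)/5)
S2=lambda a,b:(290+(a-400)/5,145+b/5); T2=lambda a,b:(295+(a-400)/5,210+(b-300)/5)
L=[('plate',S(182,122),T(203,431)),('flap',S(243,152),T(190,503)),('leg+',S(246,188),T(155,550)),('free-y?',S(275,28),T(372,440)),('free+y?',S(15,237),T(45,408)),
('boxfront-y',S(325,137),T(367,525)),('red',S2(540,117),T2(586,438)),('bow',S2(483,92),T2(585,352)),('knob',S2(578,122),T2(580,490))]
for n,a,b in L: print(n,tri([a],[b])[0])
# hinge-side corner and lid candidates
print('hinge corners at z .03', onz('top',[T(75,345),T(380,378)],.031))
print('red',onz('top',[T2(586,438)],.036),'line/knob z.058',onz('top',[T2(580,488),T2(542,486)],.058),'bow',onz('top',[T2(585,352)],.026),onz('scene',[S2(483,92)],.026))
print('cradle corners',onz('top',[T2(497,410),T2(658,428),T2(642,585),T2(483,562)],.02))
E
```

```text
plate [0.5467 0.2099 0.0856 0.0017]
flap [0.5114 0.2127 0.0943 0.0053]
leg+ [0.4938 0.2285 0.0969 0.0029]
free-y? [0.5454 0.1337 0.0791 0.0023]
free+y? [0.5706 0.292  0.0613 0.0231]
boxfront-y [0.5131 0.1348 0.0119 0.004 ]
red [ 0.5104 -0.0529  0.03    0.0022]
bow [ 0.5508 -0.0554  0.0232  0.0065]
knob [ 0.4843 -0.0453  0.0501  0.0019]
hinge corners at z .03 [[0.5964 0.2796 0.031 ]
 [0.5841 0.1311 0.031 ]]
red [[ 0.5108 -0.0512  0.036 ]] line/knob z.058 [[ 0.4855 -0.0433  0.058 ]
 [ 0.486  -0.0258  0.058 ]] bow [[ 0.5534 -0.0536  0.026 ]] [[ 0.5466 -0.0542  0.026 ]]
cradle corners [[ 0.525  -0.0116  0.02  ]
 [ 0.5181 -0.0898  0.02  ]
 [ 0.4431 -0.0803  0.02  ]
 [ 0.4524 -0.0044  0.02  ]]
```

```bash
R=0,.0118,.0325,-.0016,0,0,0
python3 -m inch '[0,0.0118,0.0325,-0.0016,0,0,0, 0,0.0118,0.0325,-0.0016,0,0,0, 0,0.0118,0.0325,-0.0016,0,0,0, 0,0.0118,0.0325,-0.0016,0,0,0, 0,0.0118,0.0325,-0.0016,0,0,0, 0,0.0118,0.0325,-0.0016,0,0,0, 0,0.0118,0.0325,-0.0016,0,0,0, 0,0.0118,0.0325,-0.0016,0,0,0]' 20
python3 -m inch '[0,0.0118,0.0325,-0.0016,0,0,0, 0,0.0118,0.0325,-0.0016,0,0,0, 0,0.0118,0.0325,-0.0016,0,0,0, 0,0.0118,0.0325,-0.0016,0,0,0, 0,0.0118,0.0325,-0.0016,0,0,0, 0,0.0118,0.0325,-0.0016,0,0,0, 0,0.0118,0.0325,-0.0016,0,0,0, 0,0.0118,0.0325,-0.0016,0,0,0]'
python3 -m inch '[0,0.0118,0.0325,-0.0016,0,0,0, 0,0.0118,0.0325,-0.0016,0,0,0, 0,0.0118,0.0325,-0.0016,0,0,0, 0,0.0118,0.0325,-0.0016,0,0,0, 0,0.0118,0.0325,-0.0016,0,0,0, 0,0.0118,0.0325,-0.0016,0,0,0, 0,0.0118,0.0325,-0.0016,0,0,0, 0,0,0,0,0,0,0]'
```

```text
time_s: 0.77
eef_pos: [0.3708, -0.3541, 0.2262]
tool_rot: [-0.0, 0.978, 0.209, -0.0]
ft_force: [-0.0, 0.1, -0.8]
opening: 0.0004
time_s: 1.43
eef_pos: [0.4653, -0.0942, 0.2136]
tool_rot: [-0.0, 0.978, 0.209, -0.0]
ft_force: [1.0, 0.4, 0.3]
opening: -0.0002
time_s: 2.1
eef_pos: [0.5486, 0.1399, 0.2018]
tool_rot: [-0.002, 0.977, 0.213, 0.001]
ft_force: [0.1, 0.8, 0.8]
opening: -0.0001
```

```bash

python3 -m inch '[0,0.005,0.008,-0.03,0,0,0, 0,0.005,0.008,-0.03,0,0,0, 0,0.005,0.008,-0.03,0,0,0, 0,0,0,-0.007,0,0,0, 0,0,0,0,0,0,0]'
python3 -m inch '[0,0,0,-0.005,0,0,0, 0,0,0,-0.005,0,0,0, 0,0,0,-0.005,0,0,0, 0,-0.001,0,-0.005,0,0,0, 0,-0.002,0,-0.005,0,0,0, 0,0,0,0,0,0,0]'
python3 - <<'E'
from h import *
s=get_image('scene')[:,:,::-1];t=get_image('top')[:,:,::-1]
cv2.imwrite('pics/c2.png',np.hstack([crop(s,205,150,90,100,4),crop(t,180,160,90,100,4)]))
E
```

```text
time_s: 2.52
eef_pos: [0.561, 0.1552, 0.1033]
tool_rot: [0.0, 0.978, 0.21, -0.003]
ft_force: [-0.6, -0.8, 0.3]
opening: 0.0
time_s: 3.02
eef_pos: [0.56, 0.1558, 0.0807]
tool_rot: [-0.0, 0.978, 0.209, 0.001]
ft_force: [1.8, 0.8, 1.8]
opening: 0.0001
```

View pics/c2.png

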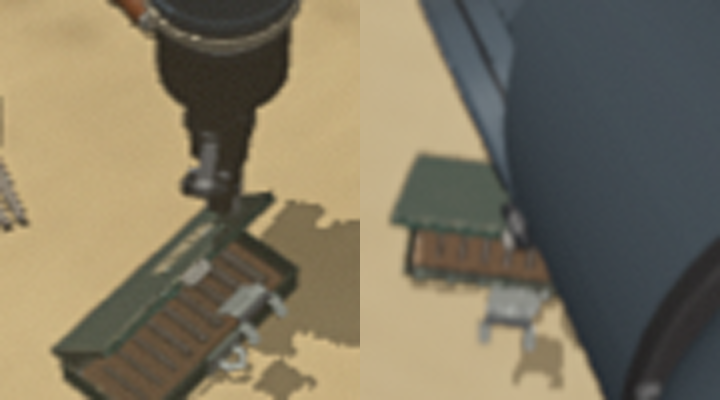

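The fingers are behind and above the lid (scene crop about (235,210)) and contact is just beginning. I'll sweep it shut along the arc.

```bash

python3 -m inch '[0,-0.003,0,-0.005,0,0,0, 0,-0.003,0,-0.005,0,0,0, 0,-0.003,0,-0.005,0,0,0, 0,-0.003,0,-0.005,0,0,0, 0,0,0,0,0,0,0]'
python3 -m inch '[0,-0.003,0,-0.005,0,0,0, 0,-0.003,0,-0.005,0,0,0, 0,-0.001,0,-0.004,0,0,0, 0,0,0,-0.002,0,0,0, 0,0,0,0,0,0,0]'
python3 -m inch '[0,0,0,-0.001,0,0,0, 0,0,0,-0.001,0,0,0, 0,0,0,0,0,0,0]'
```

```text
time_s: 3.53
eef_pos: [0.5471, 0.1562, 0.0602]
tool_rot: [-0.0, 0.978, 0.21, -0.0]
ft_force: [0.2, 0.8, 1.3]
opening: 0.0004
time_s: 3.95
eef_pos: [0.5405, 0.1556, 0.0441]
tool_rot: [0.0, 0.978, 0.209, -0.0]
ft_force: [0.7, -0.2, 0.4]
opening: -0.0002
time_s: 4.2
eef_pos: [0.5403, 0.1555, 0.0429]
tool_rot: [0.0, 0.978, 0.209, -0.0]
ft_force: [-1.3, 1.8, 8.0]
opening: -0.0001
```

```bash

python3 -m inch '[0,0,0,-0.001,0,0,0, 0,0,0,-0.001,0,0,0, 0,0,0,0,0,0,0]'
python3 -m inch '[0,0.002,0,0.03,0,0,0, 0,0,-0.02,0.035,0,0,0, 0,-0.01,-0.035,0,0,0,0, 0,-0.01,-0.035,0,0,0,0, 0.6,-0.01,-0.035,0,0,0,0, 0.6,-0.01,-0.035,0,0,0,0, 0.6,-0.01,-0.035,0,0,0,0, 0.6,0,0,0,0,0,0]'
python3 - <<'E'
from h import *
s=get_image('scene')[:,:,::-1];t=get_image('top')[:,:,::-1]
cv2.imwrite('pics/s3.png',s);cv2.imwrite('pics/t3.png',t)
cv2.imwrite('pics/c3.png',np.hstack([crop(s,215,190,80,80,5),crop(t,180,190,80,80,5)]))
E
```

```text
time_s: 4.45
eef_pos: [0.5403, 0.1555, 0.0425]
tool_rot: [0.0, 0.978, 0.209, -0.0]
ft_force: [-8.2, 0.4, 30.8]
opening: 0.0
time_s: 5.12
eef_pos: [0.489, -0.0479, 0.105]
tool_rot: [0.002, 0.979, 0.205, -0.003]
ft_force: [-1.4, 0.0, 0.9]
opening: 0.0478
```

View pics/c3.png

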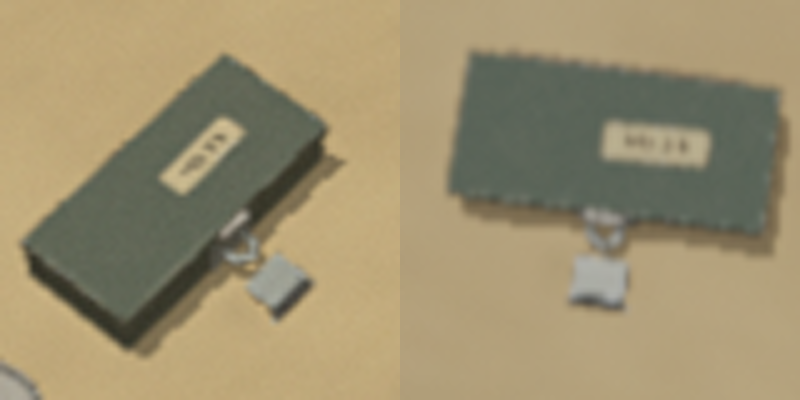

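Lid is shut: there was a hard 31 N stop at 35 mm height, and no gap shows. Next I'll refine the staple position and the dial line angle.

```bash
python3 - <<'E'
from h import *
np.set_printoptions(precision=4,suppress=True)
T=lambda a,b:(180+(a-400)/5,190+b/5);S=lambda a,b:(215+a/5,190+b/5)
c=onz('top',[T(470,52),T(780,88),T(763,232),T(452,192)],.035);d=onz('scene',[S(224,56),S(328,130),S(128,320),S(23,242)],.035)
for q in(c,d[[3,0,1,2]]):
    m=q.mean(0);y=(q[0]+q[3]-q[1]-q[2])[:2];y/=np.linalg.norm(y);x=np.array([y[1],-y[0]])
    print('centre',m,'yaw',np.degrees(np.arctan2(x[1],x[0])),'staple',m[:2]-.049*x)
print('staple px',onz('top',[T(606,240)],.015),onz('scene',[S(240,250)],.015))
# white line
t=cv2.imread('pics/top0.png').astype(int);g=t[240:258,320:342]
print(g.min(2))
E
```

```text
centre [0.551  0.2088 0.035 ] yaw -5.45601073714461 staple [0.5022 0.2134]
centre [0.5471 0.2131 0.035 ] yaw -6.167270284550222 staple [0.4984 0.2183]
staple px [[0.5053 0.2131 0.015 ]] [[0.5069 0.2168 0.015 ]]
[[133 146 148 140 121  96  71  58  52  33  30  42  47  44  49  67  99 127
  139 141 140 138]
 [135 147 143 123  89  54  35  29  32  29  29  31  32  28  29  39  66  97
  124 139 142 140]
 [135 145 131  98  61  28  17  22  29  29  31  30  29  30  29  30  36  61
   96 125 137 140]
 [136 135 107  63  37  23  21  27  31  32  31  30  30  30  30  30  29  37
   65 103 130 139]
 [135 126  81  37  22  21  27  31  33  28  29  30  28  28  31  28  28  28
   44  83 122 137]
 [134 118  68  34  45  61  73  81  76  68  61  53  43  32  29  31  31  28
   30  64 108 133]
 [131 111  68  52  72 100 121 131 126 119 111 103  84  48  28  27  30  26
   29  47  88 121]
 [127 100  57  45  62  88 108 117 118 122 127 129 110  62  28  30  30  29
   27  38  76 115]
 [128  96  49  26  32  50  62  68  73  84  96 101  87  49  30  28  29  29
   29  37  74 113]
 [133 107  55  17  13  20  29  34  37  43  49  52  45  34  26  29  29  28
   27  38  75 110]
 [138 119  68  26  18  16  18  27  31  29  30  31  29  29  30  30  29  27
   28  45  85 109]
 [142 129  88  47  32  17  18  28  30  32  31  30  30  31  30  28  27  27
   27  57  99 117]
 [143 134 103  62  29  17  17  20  25  31  32  31  31  30  30  30  30  29
   39  78 117 125]
 [145 142 125  89  45  18  11  15  23  29  31  31  30  31  30  27  27  30
   58 101 128 128]
 [145 144 138 116  74  37  20  14  11  18  22  26  29  27  25  23  22  40
   79 117 134 127]
 [144 145 143 134 111  78  49  24  13  14  17  19  17  20  23  26  44  79
  111 133 137 126]
 [142 143 143 141 133 114  86  60  40  30  33  33  20  23  44  65  90 116
  133 139 138 125]
 [128 131 133 135 135 131 119 101  78  59  56  57  60  70  85 110 126 135
  138 139 138 125]]
```

```bash

python3 -m inch '[0.75,-0.003,0.003,-0.02,0,0,0, 0.75,0,0,-0.02,0,0,0, 0.75,0,0,-0.009,0,0,0, 0.75,0,0,-0.003,0,0,0, 0.75,0,0,0,0,0,0]'
python3 -c "
from h import *;o=env.get_obs();print(o['joints'],o['eef_pos'],o['ft_force'],o['opening'])"
```

```text
time_s: 5.63
eef_pos: [0.4894, -0.0355, 0.0529]
tool_rot: [-0.0, 0.978, 0.21, -0.001]
ft_force: [-0.5, -0.1, -0.5]
opening: 0.0637
[ 0.06626235  0.57649388 -0.13038896  2.11534863  0.15957171  0.46056455
 -1.33418003] [ 0.48944074 -0.03552676  0.05286799] [-0.508233   -0.08300709 -0.50504067] 0.06368585534040586
```

```bash

python3 -m inch '[0.75,-0.0045,-0.0095,0,0,0,0, 0.75,0,0,0,0,0,0]'
python3 -m inch '[0.35,0,0,0,0,0,0, 0.35,0,0,0,0,0,0, 0.35,0,0,0,0,0,0, 0.35,0,0,0,0,0,0]' 25
python3 -m inch '[0.2,0,0,0,0,0,0, 0.2,0,0,0,0,0,0,0.2,0,0,0,0,0,0]'
```

```text
time_s: 5.8
eef_pos: [0.4846, -0.0476, 0.0541]
tool_rot: [0.001, 0.978, 0.209, -0.0]
ft_force: [-0.5, -0.4, -0.2]
opening: 0.0644
time_s: 6.13
eef_pos: [0.4858, -0.0461, 0.0542]
tool_rot: [0.0, 0.978, 0.209, 0.001]
ft_force: [-0.2, -1.0, 7.1]
opening: 0.0331
time_s: 6.38
eef_pos: [0.4857, -0.0461, 0.0542]
tool_rot: [0.0, 0.978, 0.209, 0.001]
ft_force: [-0.6, -0.7, 6.7]
opening: 0.0331
```

```bash

python3 -m inch '[0.1,0,0,0.001,0,0,0, 0.1,0,0,0,0,0,0, 0.1,0,0,0,0,0,-1, 0.1,0,0,0,0,0,-1, 0.1,0,0,0,0,0,-1, 0.1,0,0,0,0,0,-1, 0.1,0,0,0,0,0,-1, 0.1,0,0,0,0,0,0]' 50
python3 -m inch '[0.1,0,0,0,0,0,-1, 0.1,0,0,0,0,0,-1, 0.1,0,0,0,0,0,-1, 0.1,0,0,0,0,0,-1, 0.1,0,0,0,0,0,-1, 0.1,0,0,0,0,0,0]'
python3 -m inch '[0.1,0,0,0,0,0,-1, 0.1,0,0,0,0,0,-1, 0.1,0,0,0,0,0,-1, 0.1,0,0,0,0,0,-1, 0.1,0,0,0,0,0,-1, 0.1,0,0,0,0,0,0, 0.1,0,0,0,0,0,0]'
python3 -c "
from h import *;o=env.get_obs();print(o['joints'],o['ft_torque'],2*np.degrees(np.arctan2(o['tool_rot'][2],o['tool_rot'][1])))
s=get_image('scene')[:,:,::-1];cv2.imwrite('pics/c4.png',crop(s,290,130,80,75,7))"
```

```text
time_s: 7.05
eef_pos: [0.4855, -0.0457, 0.0545]
tool_rot: [0.0, 0.999, -0.053, 0.0]
ft_force: [0.3, -0.0, -0.4]
opening: 0.0322
time_s: 7.55
eef_pos: [0.4856, -0.0454, 0.0545]
tool_rot: [-0.0, 0.951, -0.308, 0.0]
ft_force: [0.6, 0.7, 0.2]
opening: 0.032
time_s: 8.13
eef_pos: [0.4854, -0.0455, 0.0545]
tool_rot: [-0.0, 0.842, -0.54, 0.0]
ft_force: [0.4, 0.3, 0.1]
opening: 0.0321
[-0.20136213  0.59519982  0.29516023  2.13399968 -0.37561967  0.46078751
 -2.32735437] [ 0.2570687  -0.34121298 -0.01352288] -65.39428101864313
```

View pics/c4.png

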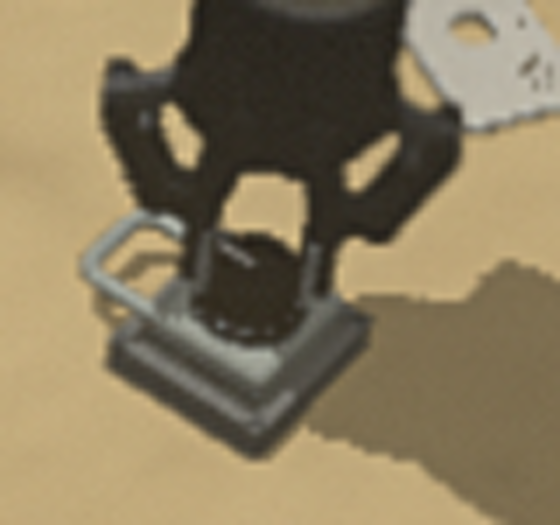

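```bash

python3 -m inch '[0.7,0,0,0,0,0,0, 0.7,0,0,0,0,0,0, 0.7,0,0,0.01,0,0,0, 0.7,0,0,0.03,0,0,0, 0.7,0,0,0.03,0,0,1, 0.7,0,0,0.01,0,0,1, 0.7,0,0,0,0,0,1, 0.7,0,0,0,0,0,1]' 
python3 -m inch '[0.7,0,0,0,0,0,1, 0.7,0,0,0,0,0,1, 0.7,0,0,0,0,0,1, 0.7,0,0,0,0,0,1, 0.7,0,0,0,0,0,1, 0.7,0,0,0,0,0,1, 0.7,0,0,0,0,0,1, 0.7,0,0,0,0,0,1]'
python3 -m inch '[0.24,0,0,0,0,0,1, 0.24,0,0,0,0,0,1, 0.24,0,0,0,0,0,1, 0.24,0,0,0,0,0,1, 0.24,0,0,0,0,0,1, 0.24,0,0,0,0,0,1, 0.24,0,0,0,0,0,1, 0.24,0,0,0,0,0,1]'
python3 -m inch '[0.24,0,0,0,0,0,1, 0.24,0,0,0,0,0,1, 0.24,0,0,0,0,0,1, 0.24,0,0,0,0,0,1, 0.24,0,0,0,0,0,0.8, 0.24,0,0,0,0,0,0]'
python3 -c "
from h import *;o=env.get_obs();print(o['joints'],o['opening'],2*np.degrees(np.arctan2(o['tool_rot'][2],o['tool_rot'][1])))
s=get_image('scene')[:,:,::-1];cv2.imwrite('pics/c5.png',crop(s,295,140,60,60,9))"
```

```text
time_s: 8.85
eef_pos: [0.4854, -0.0461, 0.1355]
tool_rot: [-0.0, 0.935, -0.354, 0.001]
ft_force: [-0.9, 0.6, -0.8]
opening: 0.0599
time_s: 9.52
eef_pos: [0.4848, -0.0463, 0.1344]
tool_rot: [0.0, 0.998, 0.057, -0.0]
ft_force: [0.1, 0.6, 0.1]
opening: 0.06
time_s: 10.18
eef_pos: [0.4848, -0.0464, 0.1344]
tool_rot: [0.0, 0.889, 0.458, -0.0]
ft_force: [0.3, -0.2, -0.6]
opening: 0.0206
time_s: 10.68
eef_pos: [0.4848, -0.0465, 0.1344]
tool_rot: [-0.0, 0.747, 0.664, -0.0]
ft_force: [-0.2, 0.3, 0.3]
opening: 0.0205
[ 0.25871099  0.45097627 -0.36452832  2.04620435  0.24832881  0.686268
 -0.38361055] 0.02049889340420504 83.25480636707076
```

View pics/c5.png

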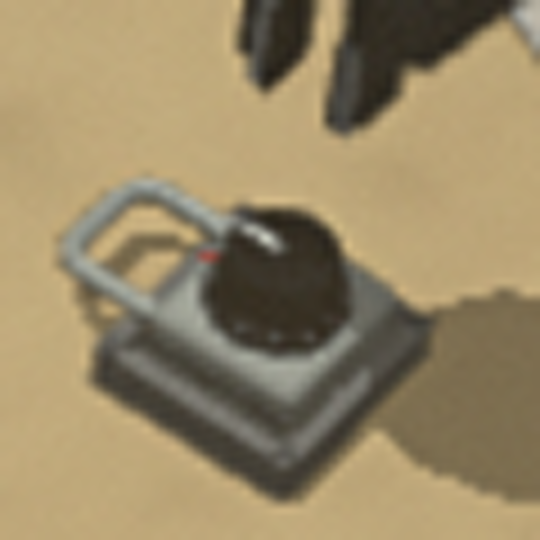

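```bash
python3 - <<'E'
from h import *
P=lambda a,b:(295+a/9,140+b/9)
for p,q,z in((P(280,246),P(243,222),.058),(P(222,222),P(150,183),.027),(P(285,495),P(95,380),.01),(P(150,310),P(68,250),.027)):
    w=onz('scene',[p,q],z);d=w[1]-w[0];print(w[:,:2].round(4).tolist(),np.degrees(np.arctan2(d[1],d[0])))
print('bow',onz('scene',[P(72,248),P(145,183)],.026))
E
```

```text
[[0.4833, -0.0465], [0.4972, -0.0484]] -7.904106369725302
[[0.5136, -0.0706], [0.5405, -0.0717]] -2.4055962000877393
[[0.4489, -0.0006], [0.5191, -0.0058]] -4.2459791744905475
[[0.5136, -0.0265], [0.547, -0.0328]] -10.731609410174785
bow [[ 0.54680424 -0.03505725  0.026     ]
 [ 0.54221171 -0.07162441  0.026     ]]
```

The dial line is at -7.9° in the world and the lock x at about -6.5°, so the line stands on the mark. Next I'll grip the bow.

```bash

python3 -m inch '[0.24,0.033,-0.0035,0,0,0,0, 0.24,0.033,-0.0035,0,0,0,0, 0.24,0,0,-0.03,0,0,0, 0.24,0,0,-0.03,0,0,0, 0.24,0,0,-0.02,0,0,0, 0.24,0,0,0,0,0,0]' 40
python3 -m inch '[0.24,0,0,-0.006,0,0,0, 0.24,0,0,-0.006,0,0,0, 0.24,0,0,-0.006,0,0,0, 0.24,0,0,0,0,0,0]'
python3 -m inch '[0.24,0,0,-0.006,0,0,0, 0.24,0,0,-0.006,0,0,0, 0.24,0,0,-0.006,0,0,0, 0.24,0,0,0,0,0,0]'
python3 -c "
from h import *
s=get_image('scene')[:,:,::-1];cv2.imwrite('pics/c6.png',crop(s,285,130,75,75,7))"
```

```text
time_s: 11.23
eef_pos: [0.5487, -0.053, 0.0508]
tool_rot: [-0.002, 0.75, 0.662, -0.002]
ft_force: [-1.4, -0.1, 0.3]
opening: 0.0206
time_s: 11.57
eef_pos: [0.5513, -0.0529, 0.0364]
tool_rot: [0.0, 0.749, 0.662, 0.0]
ft_force: [-0.5, 0.6, -0.3]
opening: 0.0201
time_s: 11.9
eef_pos: [0.5507, -0.0528, 0.0174]
tool_rot: [-0.0, 0.749, 0.662, -0.001]
ft_force: [-0.2, 0.5, -0.1]
opening: 0.0203
```

View pics/c6.png

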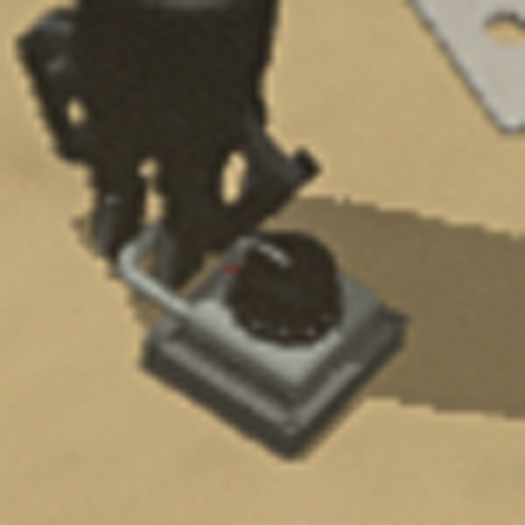

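The fingers straddle the crossbar, so I'll close and pull along the lock's x.

```bash

python3 -m inch '[0,0,0,0,0,0,0, 0,0,0,0,0,0,0, 0,0,0,0,0,0,0, 0,0,0,0,0,0,0]' 40
python3 -m inch '[0,0.004,-0.0005,0,0,0,0, 0,0.004,-0.0005,0,0,0,0, 0,0.004,-0.0005,0,0,0,0, 0,0,0,0,0,0,0]'
python3 -m inch '[0,0.002,-0.0002,0,0,0,0, 0,0.001,-0.0001,0,0,0,0, 0,0,0,0,0,0,0]'
```

```text
time_s: 12.28
eef_pos: [0.5517, -0.053, 0.0187]
tool_rot: [0.0, 0.749, 0.662, 0.0]
ft_force: [1.9, -0.8, -1.3]
opening: 0.0063
time_s: 12.62
eef_pos: [0.5639, -0.0544, 0.0185]
tool_rot: [0.0, 0.749, 0.662, 0.0]
ft_force: [0.4, -0.5, -0.3]
opening: 0.0059
time_s: 12.87
eef_pos: [0.5663, -0.0547, 0.0184]
tool_rot: [-0.0, 0.749, 0.662, -0.0]
ft_force: [-1.8, -0.8, 0.5]
opening: 0.0065
```

```bash

python3 -m inch '[0,0.001,-0.0001,0,0,0,0, 0,0.001,-0.0001,0,0,0,0, 0,0,0,0,0,0,0]'
python3 -m inch '[0,0.001,-0.0001,0,0,0,0, 0,0,0,0,0,0,0]'
python3 -m inch '[0,0.001,-0.0001,0,0,0,0, 0,0,0,0,0,0,0]'
```

```text
time_s: 13.12
eef_pos: [0.5684, -0.055, 0.0185]
tool_rot: [0.0, 0.749, 0.662, -0.0]
ft_force: [-1.4, 0.0, -0.6]
opening: 0.0061
time_s: 13.28
eef_pos: [0.5693, -0.055, 0.0185]
tool_rot: [0.0, 0.749, 0.662, -0.0]
ft_force: [-3.2, -1.0, -0.7]
opening: 0.0063
time_s: 13.45
eef_pos: [0.5694, -0.0549, 0.0183]
tool_rot: [-0.001, 0.749, 0.662, -0.001]
ft_force: [-5.0, -0.5, 1.0]
opening: 0.0065
```

```bash

python3 -m inch '[0,0.0015,-0.0002,0,0,0,0, 0,0,0,0,0,0,0, 0,0,0,0,0,0,0]'
python3 -m inch '[0.24,0,0,0,0,0,0, 0.24,0,0,0,0,0,0, 0.24,0,0,0,0,0,0, 0.24,0,0,0.02,0,0,0, 0.24,0,0,0.03,0,0,0, 0.24,0,0,0.03,0,0,0, 0.24,0,0,0,0,0,0]'
python3 - <<'E'
from h import *
np.set_printoptions(precision=4,suppress=True)
s=get_image('scene')[:,:,::-1];cv2.imwrite('pics/s7.png',s);t=get_image('top')[:,:,::-1]
cv2.imwrite('pics/c7.png',crop(s,285,140,75,60,9))
E
```

```text
time_s: 13.7
eef_pos: [0.5697, -0.0549, 0.0179]
tool_rot: [-0.001, 0.749, 0.663, -0.001]
ft_force: [-7.1, 2.0, 1.8]
opening: 0.0063
time_s: 14.28
eef_pos: [0.5753, -0.0551, 0.1038]
tool_rot: [0.003, 0.749, 0.662, 0.003]
ft_force: [1.3, 0.7, -0.3]
opening: 0.0204
```

View pics/c7.png

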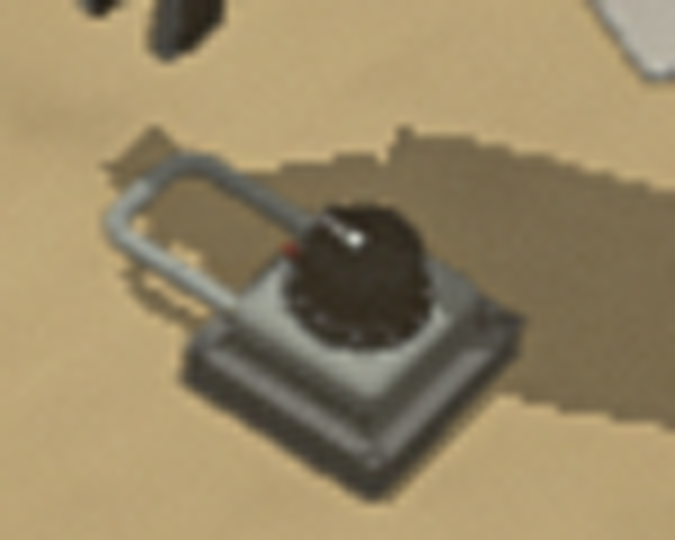

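The shackle is out: 18 mm of travel with a 7 N stop. Next I'll grip the knob, which is now locked, with the jaws along the lock's x.

```bash

python3 -m inch '[0.75,-0.03,0.003,0,0,0,0, 0.75,-0.03,0.003,0,0,0,0, 0.75,-0.024,0.003,0,0,0,0, 0.75,0,0,0,0,0,0, 0.75,0,0,0,0,0,0]' 
python3 -c "
from h import *;o=env.get_obs();print(o['eef_pos'],o['opening'],o['joints'])"
```

```text
time_s: 14.8
eef_pos: [0.4867, -0.0463, 0.098]
tool_rot: [-0.0, 0.749, 0.663, -0.001]
ft_force: [1.0, -0.7, -0.4]
opening: 0.0642
[ 0.48671111 -0.04627862  0.09798523] 0.06415474222229912 [ 0.2340018   0.50896877 -0.33690702  2.07839001  0.28973289  0.59942502
 -0.42671013]
```

```bash

python3 -m inch '[0.75,0.001,0,-0.02,0,0,0, 0.75,0,0,-0.014,0,0,0, 0.75,0,0,-0.0095,0,0,0, 0.75,0,0,0,0,0,0, 0.35,0,0,0,0,0,0, 0.35,0,0,0,0,0,0, 0.35,0,0,0,0,0,0, 0.35,0,0,0,0,0,0]' 25
python3 -m inch '[0.1,0,0,0,0,0,0, 0.1,0,0,0,0,0,0, 0.1,0,0,0,0,0,0]' 70
```

```text
time_s: 15.47
eef_pos: [0.489, -0.0462, 0.0557]
tool_rot: [0.0, 0.749, 0.662, 0.0]
ft_force: [-0.7, 0.4, 1.8]
opening: 0.0331
time_s: 15.72
eef_pos: [0.489, -0.0462, 0.0559]
tool_rot: [0.0, 0.749, 0.662, 0.0]
ft_force: [-2.8, 1.3, 8.0]
opening: 0.0311
```

```bash

python3 -m inch '[0.1,0,0,0.004,0,0,0, 0.1,0,0,0.008,0,0,0, 0.1,0,0,0.013,0,0,0, 0.1,0,0,0.016,0,0,0, 0.1,0,0,0.016,0,0,0, 0.1,0,0,0.016,0,0,0, 0.1,0,0,0.012,0,0,0, 0.1,0,0,0.006,0,0,0]'
python3 -m inch '[0.1,-0.002,0.01,0,0,0,0, 0.1,-0.005,0.02,0,0,0,0, 0.1,-0.0065,0.025,0,0,0,0, 0.1,-0.0065,0.025,0,0,0,0, 0.1,-0.0065,0.025,0,0,0,0, 0.1,-0.0065,0.025,0,0,0,0, 0.1,-0.0065,0.025,0,0,0,0, 0.1,-0.0065,0.025,0,0,0,0]'
python3 -m inch '[0.1,-0.0065,0.025,0,0,0,0, 0.1,-0.0065,0.025,0,0,0,0, 0.1,-0.005,0.02,0,0,0,0, 0.1,-0.002,0.015,0,0,0,0, 0.1,-0.0005,0.005,0,0,0,0, 0.1,0,0,0,0,0,0, 0.1,0,0,0,0,0,0]'
python3 - <<'E'
from h import *
o=env.get_obs();print(o['eef_pos'],o['ft_force'],o['joints'])
s=get_image('scene')[:,:,::-1];t=get_image('top')[:,:,::-1]
cv2.imwrite('pics/s8.png',s);cv2.imwrite('pics/t8.png',t)
cv2.imwrite('pics/c8.png',np.hstack([crop(s,210,160,100,125,4),crop(t,170,180,100,125,4)]))
E
```

```text
time_s: 16.38
eef_pos: [0.4893, -0.0463, 0.1481]
tool_rot: [0.001, 0.749, 0.662, 0.001]
ft_force: [0.3, -0.2, -4.0]
opening: 0.0311
time_s: 17.05
eef_pos: [0.4414, 0.1354, 0.1454]
tool_rot: [-0.0, 0.749, 0.663, -0.0]
ft_force: [0.5, 0.7, -3.9]
opening: 0.0311
time_s: 17.63
eef_pos: [0.4218, 0.2232, 0.1455]
tool_rot: [0.0, 0.749, 0.663, -0.001]
ft_force: [-0.4, -0.6, -3.4]
opening: 0.0311
[0.42183869 0.22318222 0.14550611] [-0.36183406 -0.5786149  -3.36818693] [-0.30243004  0.42501777 -0.3914522   2.05580872  0.24529497  0.70585004
 -0.97295541]
```

View pics/c8.png

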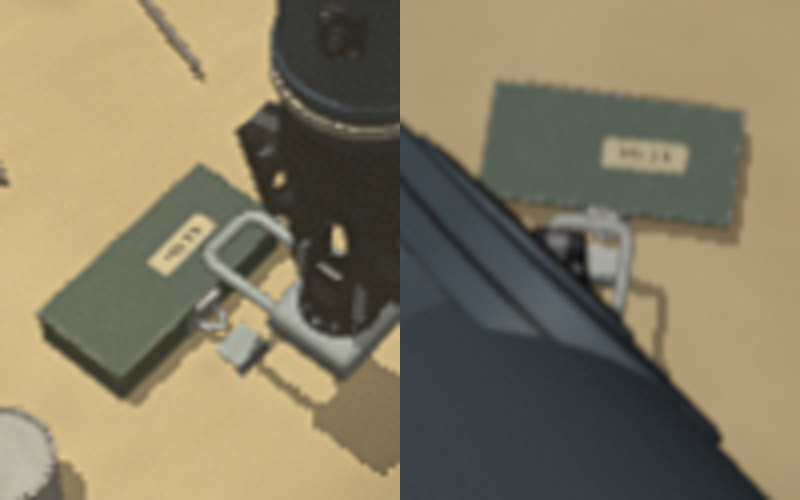

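```bash
python3 - <<'E'
from h import *
np.set_printoptions(precision=4,suppress=True)
S=lambda a,b:(210+a/4,160+b/4);T=lambda a,b:(170+(a-400)/4,180+b/4)
print(tri([S(232,230)],[T(593,220)]))
print('z=.114',onz('scene',[S(232,230)],.114),onz('top',[T(593,220)],.114))
print('staple z.015 scene/top',onz('scene',[S(205,318)],.015))
# expected by kinematics
b=np.array([.4218+.0805,.2232-.0092,.1136]);print(b,proj('scene',b),S(232,230),proj('top',b),T(593,220))
st=[.503,.215,.015];print(proj('scene',st),S(211,320),proj('top',st))
E
```

```text
[[0.5003 0.2101 0.1122 0.0043]]
z=.114 [[0.4975 0.2105 0.114 ]] [[0.5021 0.2108 0.114 ]]
staple z.015 scene/top [[0.5113 0.2181 0.015 ]]
[0.5023 0.214  0.1136] [[265.4256 217.6387]] (268.0, 217.5) [[216.7935 234.8926]] (218.25, 235.0)
[[264.7276 240.2629]] (262.75, 240.0) [[220.3717 238.934 ]]
```

```bash

python3 -m inch '[0.1,0.001,0.002,0.001,0,0,0, 0.1,0.001,0.002,0.0005,0,0,0, 0.1,0,0,0,0,0,0, 0.1,0,0,0,0,0,0, 0.1,0,0,0,0,0,0, 0.1,0,0,0,0,0,0]'
python3 -c "
from h import *
from plant import ticket
o=env.get_obs();print(o['eef_pos'],o['opening'],o['ft_force'],abs(o['joint_vel']).max());ticket.hand_in()"
```

```text
time_s: 18.23
eef_pos: [0.4242, 0.2276, 0.1475]
tool_rot: [0.0, 0.749, 0.662, -0.0]
ft_force: [0.3, 0.1, -3.5]
opening: 0.0309
[0.42423474 0.22762332 0.14747742] 0.030894851289031706 [ 0.25148467  0.10294219 -3.48815001] 0.002285005457259399
the job is handed in; nothing more can be done
```

The job is done and handed in at about 18 s of the 67 s allowed.

- **Lid:** I swung it shut with the closed fingers. It met a hard stop at 31 N with the fingertips at the 35 mm shut height, and the pictures show it closed.
- **Dial:** I turned it three clicks (90°) clockwise. The white line then stood within about 1.5° of the lock's axis towards the red mark.
- **Shackle:** I pulled it to its stop: 18 mm of hand travel, including the lock's play in the cradle, and 7 N at the end.
- **Lock:** I lifted it by the locked dial knob. It is still gripped, with the finger opening steady at 31 mm and the force reading steady at its weight (about 3.5 N).
- **Bow over staple:** By arm position the bow is about 10 cm above the staple and within 2–5 mm of straight above it. The camera readings of bow and staple disagreed with each other by 3–8 mm. I split the difference with a last shift of about 4 mm and did not take another picture after it.
- **Bystanders:** I planned no moves near the screwdriver, oil can or tin. I did not check their positions separately at the end.

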